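Zero the dial gauge, then hold the index plunger out of the fin-checking fixture

TASK

The moulded fin is set up in the checking fixture with the face-up dial gauge resting on it. Turn the gauge's bezel until its broad zero mark lies under the needle and let go of it; then take the pull knob of the index plunger on top of the headstock, pull it straight up as far as it goes so that its pin is clear of the hole in the index disc, and finish while still holding it up there, so that I can turn the fin over. Do not turn the fin yourself, and leave everything else on the bench where it is.

Things in the scene. Friction and masses are not known exactly. Their poses are not given: they have to be found in the camera images.
- fixture: Checking fixture, fixed. Plate 240 (x) x 460 (y) x 15 mm, origin under its centre. Grey headstock at x -74..14, y 60..110, 140 mm tall. Its horizontal spindle (along y, at x -30, z 78 mm) carries a steel index disc (104 mm diameter) on the +y side and, on the -y side, a clamp with the fin. A bracket on top (44 mm wide, top at z 154 mm) reaches over the disc and carries the plunger at x -30, y 126.
- plunger (a joint): Lift of the sprung index plunger in m: 0 = home, its 8 mm pin 8 mm deep in the hole in the disc's rim; 0.012 = fully up, at its stop (the pin leaves the hole at 0.008). It slides straight up along z. The spring pulls it down with about 6 N at home, rising to about 15 N fully up.
- knob_grip (a point): Centre of the plunger's round black pull knob, on its vertical axis; moves with it. The knob is 26 mm tall (16 mm below to 10 mm above this point) and 30 mm in diameter from 7 mm below to 6 mm above it. Below it at home: a 16 mm sleeve, a 25 mm hexagon whose top lies 23 mm below this point, and the bracket's top 31 mm below.
- seat_hole (a point): Mouth of the hole in the disc's rim, in which the pin sits at the start.
- pin_tip (a point): Lower end of the plunger's pin, on its axis; at home 8 mm below the mouth of the hole.
- spindle (a joint): Turn of the spindle with disc, clamp and fin about its horizontal axis (rad); 0 at the start, fin lying flat. The plunger's pin locks it; when the pin is out only some bearing friction holds it. It is to stay at 0.
- fin_mid (a point): A point on the spindle axis in the middle of the fin's green blade (225 mm long, 100 mm wide at the root, 11 mm thick), 78 mm above the bench.
- gauge: Dial gauge on its magnetic stand, fixed on the base plate; origin on the plate's top (15 mm above the bench) below the dial's axis. Magnet block (50 x 60 x 46 mm) and column (top 128 mm above the plate) stand 115 mm away along +x; an arm 94 mm above the plate holds the gauge's stem. The face looks up; the fixed case (51 mm diameter) is 104 to 118 mm above the plate, under the bezel.
- bezel_centre (a point): Centre of the bezel, on its vertical axis at mid-height. The bezel is the knurled aluminium ring round the dial's face: 54 mm outer diameter, 15 mm tall (7.5 mm above and below this point), closed by a clear crystal flush with its top. There is at least 25 mm free space all round it; the case below it is slightly narrower.
- bezel (a joint): Turn of the bezel with the dial's white scale (rad, grows counter-clockwise seen from above; 0 = zero mark pointing along the gauge's +x; limits -2.6 to 2.6). It turns stiffly (0.05 N m) and stays where it is left.
- needle (a joint): Where the needle stands (rad, same sense and zero as bezel). The needle is behind the crystal and does not move in this job; the dial reads zero when bezel equals needle.
- zero_mark (a point): On the scale's zero mark, 19 mm from the dial's axis: the one broad black wedge (9 mm long, 4.4 mm wide at its outer end, pointing to the centre) among 50 fine strokes of 7.2 degrees each. Turns with the bezel; its x axis points outwards from the dial's axis.
- needle_tip (a point): Tip of the slim dark needle, 19 mm from the dial's axis (a stubby 7 mm tail points the other way, a brass hub sits in the middle); its x axis points outwards along the needle.
- brush: Resin brush, 200 mm, lying on the bench in front of the fixture. Leave it.
- folding_rule: White folded rule, 204 x 32 x 14 mm, beside the fixture's disc end. Leave it.
- scissors: Scissors, about 175 mm, with black handles, beside the fixture's fin-tip end. Leave them.
- hex_key: Hexagon key, 80 x 28 mm, on the base plate behind the headstock. Leave it.
- wax_tin: Low round tin, 60 mm diameter, 32 mm tall, on the base plate near the fin's tip. Leave it.
- tape_roll: Yellow tape roll, 92 mm diameter, 25 mm tall, flat on the bench. Leave it.
- jar: Glass jar with a lid, 72 mm diameter, 90 mm tall. Leave it.
- mixing_cup: Empty clear cup, 72 mm rim diameter, 70 mm tall. Leave it.

How it is judged:
By the outcome, as a careful person would: the job done as asked, in the order asked, and still so for the second after the job is handed in, while the arm keeps its last pose, push and grip.
It also fails if it takes over 48 s, if anything falls off the work surface, if the arm or the gripper's body presses on something with over 40 N, if the wrist force passes 120 N, or if a joint passes its speed limit or range.

ROBOT

A 7-joint arm with a two-finger parallel gripper is mounted at the origin on the work surface. World frame = base frame: x ahead of the robot, y to its left, z up, the work surface at z = 0. Lengths are in m, angles in rad, forces in N, time in s.
With the tool pointing down it reaches from about 0.4 to 0.875 m from the base axis. Payload 19.3 kg.
Tool frame: the origin (TCP) lies where the fingers leave the gripper's body, on its centre line; the fingertips stand bot.tip_reach ahead of it and the grasp point (between the pads) lies 54 mm ahead of it (bot.tip_reach is the distance from the TCP to the fingertips, in m); z points along the fingers, y is the line along which they close (so a half turn about z gives the same grasp; the last joint's range is limited). The gripper opens to 85 mm and grips with 20 to 120 N. Pads are 22 mm wide; open, the fingers measure 114 mm over their backs; the gripper's body (76 mm by 85 mm) begins 54 mm behind the grasp point. The pads swing forward as they close: fully open they stand 13 mm farther back than shut.
Start: joints at [-1.27, 0.521, -0.036, 1.599, 0.021, 1.021, -0.113], TCP at [0.226, 0.583, 0.304] pointing down, gripper open.
Joint ranges: [-2.91, 2.91], [-0.3, 2.13], [-1.5, 1.42], [0.17, 2.43], [-1.26, 4.41], [0.16, 1.93], [-2.52, 2.52]. Speed limits (rad/s): [1.89, 1.89, 2.39, 2.39, 3.01, 3.01, 3.01].

INTERFACE

Orientations are given as [roll, pitch, yaw] about the fixed x, y, z axes, in that order (R = Rz(yaw) Ry(pitch) Rx(roll)).
In Python, from workcell import bot gives the robot as it stands. The module is installed in compiled form; this text tells all that it offers.
- The arm moves only by the shell command python3 -m jog 'ROWS' [FORCE]. ROWS is JSON, a list that holds one entry, the list of rows, each a list of 7 numbers: the shift along the tool's x, y, z in mm, then the turn, a rotation vector about the tool's x, y, z in rad, then the opening, from 0 (shut) to 1 (fully open). In form: [[[tx, ty, tz, wx, wy, wz, fingers], ...]]. A call has 1 to 5 rows; each row shifts and turns the commanded pose from where the row before left it, along the tool's axes as they then stand; what a row does not reach is not made up. A row lasts 1/10 s, in which the tool goes at most 50 mm and 8.59 degrees, less where a joint would pass 70% of its speed; a pose out of reach is approached as far as the arm can. A call is refused whole if a number of a shift passes 50 or a number of a turn 0.15, either way. A call with a gripper value outside its range is refused whole. The fingers move at their own pace and stop on an object; FORCE is the grip in N (left out, the last holds). Time passes only in rows, so rows that do not move let the fingers close. It gives the time, the measured TCP pose, the force, the opening and the grip force at its end, in the units of the state.
- bot.observe(): the state, without advancing time (a new reading comes with each control period).
- bot.grab_frame(name): name is "scene" or "top"; returns a dict with "img" (420x560x3 uint8, red, green, blue), "intrinsics" (3x3 intrinsics, pixels), "k1" (the pictures are not rectified: a ray, as slopes to the right and down, at radius r is drawn at 1 + k1 r^2 times it, then the intrinsics apply), "R" (3x3) and "t" (3): a world point X has camera coordinates R X + t. Camera axes: x right, y down, z forward; pixel columns grow to the right and rows downward; lengths in m; the calibration is good to about 2 mm. A picture is of the moment at which its call begins. There is no depth.
- bot.job_done(): hands the job in; it is judged then, once.
Trained networks look in a picture, given as the dict that the camera call returned (one of the last four; its "shot" number tells which), for a name from the list of things; names that differ only in an ending like _2 or _b are one class to them, and where a whole thing is asked for, a point or a joint stands for the part that bears it (a point fixed in the world has none). Each returns a list of dicts, best first, with "conf" (0 to 1); they miss things now and then, are a little off and sometimes report something else, mostly with a low value. They report only what shows in the picture. A call takes as long as a camera call.
- bot.trace(query, picture): "region" (420x560 bool, what is visible of it).
- bot.spot_point(query, picture): "xyz" ([x, y, z] in m, in world coordinates, good to about 4 mm: a listed point, or the origin of a listed thing).
The state is a dict: "clock": time; "qpos": joint angles; "qd": joint speeds; "joint_efforts": joint torques, N m; "position": TCP position; "tool_rot": TCP orientation; "force": force on the tool from outside, world axes, zero at the start; "moment": the same for the moment, N m; "grip_width": finger opening in m; "finger_force": force on a finger pad.
Only numpy, scipy, OpenCV 4.12 (cv2) and the standard library are available. Lean on these libraries where they do the work, as an engineer would, in place of code of your own. Each camera call takes 0.05 s, during which the arm holds its last target. There are 200 camera calls.

## Working session

There is one attempt and no reset: what is moved stays moved. The work goes in short steps, Python scripts to look and compute and a shell command to move; the robot and the scene stay as the last step left them, time stands still between calls to the robot, and variables do not carry over. Pictures are saved under pics/ and viewed, at most 10 in all, crops included, and the job is handed in when it is done.

```bash
mkdir -p pics; cat > h.py <<'E'
import numpy as np, cv2
from workcell import bot
def proj(f,X):
    c=f["R"]@np.array(X)+f["t"]; s=c[:2]/c[2]; s=s*(1+f["k1"]*(s@s)); K=f["intrinsics"]; return K[:2,:2]@s+K[:2,2]
def ray(f,px,z):
    K=f["intrinsics"]; d=np.linalg.solve(K[:2,:2],np.array(px)-K[:2,2]); s=d.copy()
    for _ in range(20): s=d/(1+f["k1"]*(s@s))
    C=-f["R"].T@f["t"]; v=f["R"].T@np.array([*s,1]); return C+v*(z-C[2])/v[2]
def save(n,im,scale=1):
    cv2.imwrite(f"pics/{n}.png",cv2.resize(im[:,:,::-1],None,fx=scale,fy=scale,interpolation=cv2.INTER_CUBIC))
E
python3 - <<'E'
from h import *
np.set_printoptions(precision=4,suppress=True)
s=bot.observe(); print(s["clock"],s["position"],s["tool_rot"],s["grip_width"],bot.tip_reach)
for n in ["scene","top"]:
    f=bot.grab_frame(n); save(n,f["img"],1.4)
    print(n,-f["R"].T@f["t"])
    for q in ["fixture","gauge","bezel_centre","zero_mark","needle_tip","knob_grip","seat_hole","fin_mid"]:
        r=bot.spot_point(q,f); print(q,[(np.round(x["xyz"],4),round(x["conf"],2), np.round(proj(f,x["xyz"]))) for x in r[:2]])
E
```

```text
0.0 [0.2264 0.5823 0.3033] [-3.1405  0.0001  2.7708] 0.0853230724631643 0.0726
scene [1.2867 0.6964 0.7951]
fixture [(array([ 0.5771, -0.0105,  0.0017]), 0.84, array([250., 258.]))]
gauge [(array([ 0.5614, -0.0991,  0.0129]), 0.73, array([231., 240.])), (array([ 0.4176, -0.074 , -0.0065]), 0.26, array([271., 227.]))]
bezel_centre [(array([ 0.5599, -0.098 ,  0.1393]), 0.74, array([229., 202.]))]
zero_mark [(array([ 0.5685, -0.0821,  0.1377]), 0.75, array([231., 205.]))]
needle_tip []
knob_grip [(array([0.5212, 0.1054, 0.1886]), 0.41, array([298., 206.]))]
seat_hole [(array([0.5178, 0.105 , 0.1306]), 0.78, array([298., 225.]))]
fin_mid [(array([ 0.5564, -0.0855,  0.0803]), 0.65, array([235., 221.]))]
top [0.408  0.0468 1.2041]
fixture [(array([ 0.5728, -0.0106,  0.0029]), 0.59, array([294., 196.]))]
gauge [(array([ 0.561 , -0.1018,  0.0146]), 0.71, array([323., 198.]))]
bezel_centre [(array([ 0.562 , -0.1016,  0.1356]), 0.6, array([328., 192.]))]
zero_mark [(array([ 0.5666, -0.0833,  0.1385]), 0.84, array([321., 191.]))]
needle_tip [(array([ 0.3091, -0.3704,  0.0008]), 0.63, array([412., 277.]))]
knob_grip [(array([0.5189, 0.1059, 0.1877]), 0.64, array([254., 207.])), (array([ 0.4107, -0.0791, -0.0036]), 0.37, array([317., 246.]))]
seat_hole [(array([0.5202, 0.1095, 0.1329]), 0.97, array([254., 209.])), (array([ 0.6476, -0.3377, -0.0006]), 0.46, array([395., 170.]))]
fin_mid [(array([ 0.5611, -0.0862,  0.0793]), 0.93, array([320., 195.]))]
```

View pics/scene.png

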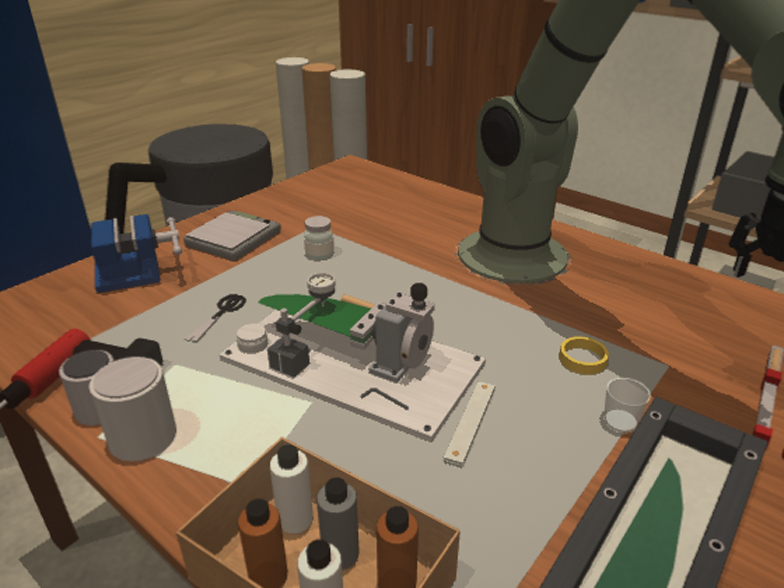

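```bash
python3 - <<'E'
from h import *
a=bot.grab_frame("top")["img"]; b=bot.grab_frame("scene")["img"]
A=cv2.resize(a[165:220,295:355],None,fx=6.6,fy=6.6,interpolation=cv2.INTER_CUBIC)
B=cv2.resize(b[175:230,200:260],None,fx=6.6,fy=6.6,interpolation=cv2.INTER_CUBIC)
save("dial",np.hstack([A,B]))
E
```

```text
(no output)
```

View pics/top.png

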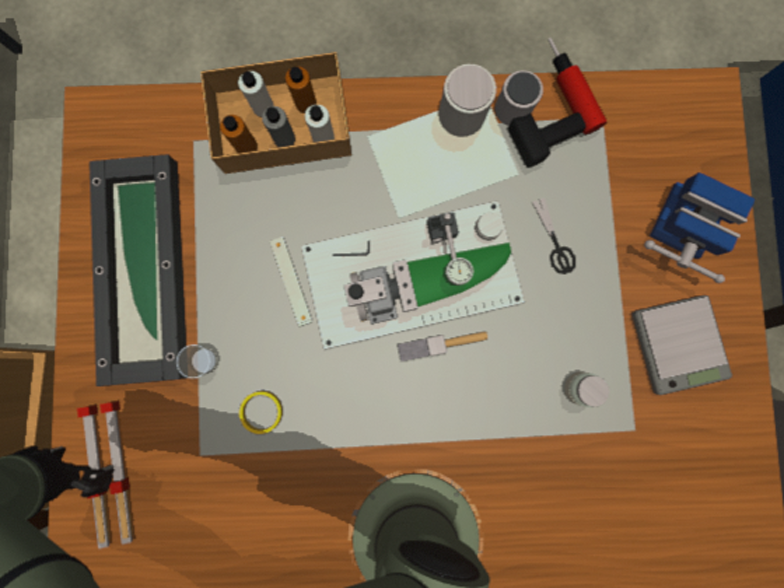

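View pics/dial.png

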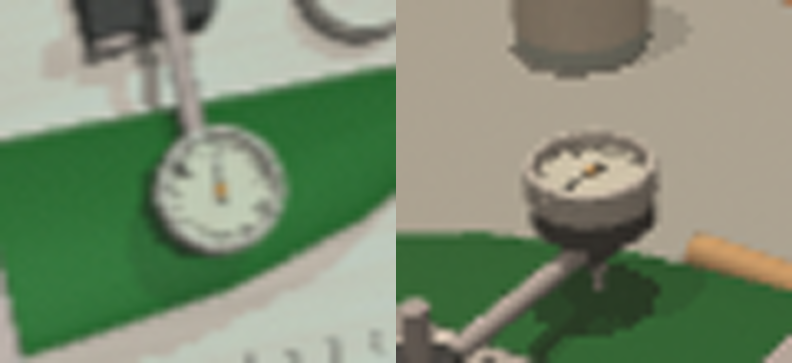

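The scene shows the fixture in mid-bench: dial at about (320,285) and black knob at (419,291) in the 1.4× view; in the top view they are at (459,271) and (355,291). In the dial crop (top view, left) the needle points almost straight up from the hub (222,190). A dark blob at (180,170) is probably the zero wedge. I'll rectify both views to check.

```bash
cat >> h.py <<'E'
def rect(f,c,z,half=0.03,n=300):
    # patch: up=+x world, left=+y world
    g=np.linspace(half,-half,n); im=f["img"]; M=np.zeros((n,n,2),np.float32)
    XX,YY=np.meshgrid(c[0]+g,c[1]+g,indexing="ij")
    P=np.stack([XX,YY,np.full_like(XX,z)],-1)@f["R"].T+f["t"]; s=P[...,:2]/P[...,2:]
    s=s*(1+f["k1"]*(s**2).sum(-1,keepdims=True)); K=f["intrinsics"]
    M=(s@K[:2,:2].T+K[:2,2]).astype(np.float32)
    return cv2.remap(im,M[...,0],M[...,1],cv2.INTER_CUBIC)
E
python3 - <<'E'
from h import *
o=[];acc={}
for n in ["top","scene"]:
    zs=[];fs=[]
    for i in range(4):
        f=bot.grab_frame(n); fs.append(f)
        for q in ["bezel_centre","zero_mark","needle_tip","knob_grip","fixture","gauge"]:
            r=bot.spot_point(q,f)
            if r and r[0]["conf"]>.3: acc.setdefault((n,q),[]).append(r[0]["xyz"])
    f=dict(f); f["img"]=np.mean([g["img"] for g in fs],0).astype(np.uint8)
    r=bot.trace("bezel_centre",fs[-1]) or [None]
    if r[0]:
        m=r[0]["region"]; ys,xs=np.nonzero(m); print(n,"mask",xs.min(),xs.max(),ys.min(),ys.max(),r[0]["conf"],ray(f,[xs.mean(),ys.mean()],.1365))
    c=np.median(acc[n,"bezel_centre"],0); o.append(rect(f,[.5605,-.1],.139))
    print(n,"size/px mm",1e3*np.linalg.norm(ray(f,[322,190],.139)-ray(f,[323,190],.139)))
for k,v in acc.items(): print(k,len(v),np.round(np.median(v,0),4))
save("rect",np.hstack(o),1.3)
E
```

```text
top mask 317 337 183 203 0.58 [ 0.55896077 -0.09969946  0.1365    ]
top size/px mm 2.8211755753481444
scene mask 218 239 194 209 0.73 [ 0.55774454 -0.103805    0.1365    ]
scene size/px mm 2.81971978151151
('top', 'bezel_centre') 4 [ 0.5612 -0.1008  0.1354]
('top', 'zero_mark') 4 [ 0.5658 -0.0829  0.1394]
('top', 'needle_tip') 2 [ 0.492  -0.0776  0.0697]
('top', 'knob_grip') 4 [0.5192 0.1056 0.1862]
('top', 'fixture') 4 [ 0.573  -0.0131  0.002 ]
('top', 'gauge') 4 [ 0.5599 -0.0982  0.013 ]
('scene', 'bezel_centre') 4 [ 0.5598 -0.0982  0.1399]
('scene', 'zero_mark') 4 [ 0.5685 -0.0842  0.138 ]
('scene', 'knob_grip') 4 [0.5208 0.1054 0.1869]
('scene', 'fixture') 4 [ 0.576  -0.0099 -0.0012]
('scene', 'gauge') 4 [ 0.5566 -0.0983  0.017 ]
('scene', 'needle_tip') 2 [ 0.5971 -0.0393  0.0998]
```

View pics/rect.png

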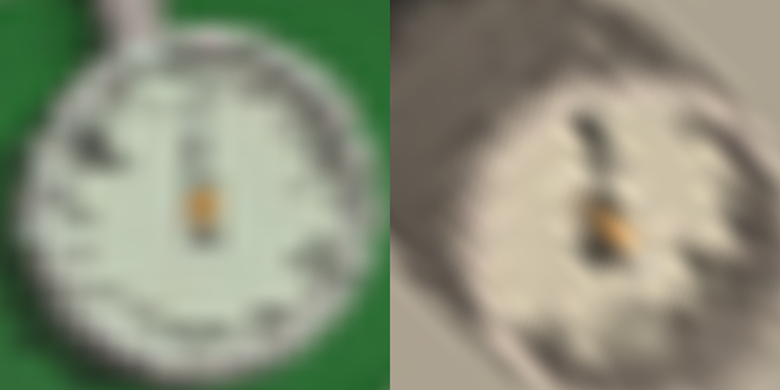

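The rectified top view shows the needle at about +4° (hub 203,207, tail 205,237, tip towards 197,110). The wedge is at (92,145), about 61° and 19.5 mm from the hub, as it should be. The scene view agrees on the needle, so the bezel must turn about −57° (clockwise). Centre ≈ (0.559, −0.100), z 0.1405.

```bash
cat >> h.py <<'E'
from scipy.spatial.transform import Rotation as Ro
def plan(xyz,yaw,n):
    s=bot.observe(); p=np.array(s["position"]); R=Ro.from_euler("xyz",s["tool_rot"])
    T=Ro.from_euler("xyz",[np.pi,0,yaw]); w=(R.inv()*T).as_rotvec()
    for i in range(n):
        d=R.inv().apply((np.array(xyz)-p)/(n-i)); print(np.round(d*1e3,1),np.round(w/n,3))
        p=p+R.apply(d); R=R*Ro.from_rotvec(w/n)
E
python3 -c "
from h import *
plan([.559,-.100,.26],1.5,18)"
```

```text
[-31.  -28.6   2.4] [ 0.    -0.     0.071]
[-32.9 -26.4   2.4] [ 0.    -0.     0.071]
[-34.7 -24.    2.4] [ 0.    -0.     0.071]
[-36.3 -21.5   2.4] [ 0.    -0.     0.071]
[-37.7 -18.9   2.4] [ 0.    -0.     0.071]
[-39.  -16.2   2.4] [ 0.    -0.     0.071]
[-40.  -13.4   2.4] [ 0.    -0.     0.071]
[-40.8 -10.5   2.4] [ 0.    -0.     0.071]
[-41.5  -7.6   2.4] [ 0.    -0.     0.071]
[-41.9  -4.7   2.4] [ 0.    -0.     0.071]
[-42.1  -1.7   2.4] [ 0.    -0.     0.071]
[-42.2   1.3   2.4] [ 0.    -0.     0.071]
[-42.    4.2   2.4] [ 0.    -0.     0.071]
[-41.6   7.2   2.4] [ 0.    -0.     0.071]
[-41.   10.1   2.4] [ 0.    -0.     0.071]
[-40.1  13.    2.4] [ 0.    -0.     0.071]
[-39.1  15.8   2.4] [ 0.    -0.     0.071]
[-37.9  18.5   2.4] [ 0.    -0.     0.071]
```

```bash
python3 -m jog '[[[-31,-29,0,0,0,0.071,0.8],[-33,-26,0,0,0,0.071,0.8],[-35,-24,0,0,0,0.071,0.8],[-36,-21.5,0,0,0,0.071,0.8],[-38,-19,0,0,0,0.071,0.8]]]' 30
python3 -m jog '[[[-39,-16,0,0,0,0.071,0.8],[-40,-13.5,0,0,0,0.071,0.8],[-41,-10.5,0,0,0,0.071,0.8],[-41.5,-7.5,0,0,0,0.071,0.8],[-42,-5,0,0,0,0.071,0.8]]]'
python3 -m jog '[[[-42,-2,0,0,0,0.071,0.8],[-42,1,0,0,0,0.071,0.8],[-42,4,0,0,0,0.071,0.8],[-41.5,7,0,0,0,0.071,0.8],[-41,10,0,0,0,0.071,0.8]]]'
python3 -c "
from h import *
print(bot.observe()['qpos'])
plan([.559,-.100,.24],1.5,4)"
```

```text
clock: 4.4
position: [0.3195, 0.391, 0.304]
tool_rot: [3.141, -0.0, 2.413]
force: [0.5, -0.2, -0.4]
grip_width: 0.0683
finger_force: 0.0
clock: 4.9
position: [0.4115, 0.2009, 0.3042]
tool_rot: [3.141, -0.0, 2.058]
force: [1.0, 0.7, -1.0]
grip_width: 0.0688
finger_force: 0.0
clock: 5.4
position: [0.5019, 0.0107, 0.3042]
tool_rot: [3.141, -0.0, 1.703]
force: [-0.2, 1.2, -0.2]
grip_width: 0.0683
finger_force: 0.0
[-0.44830242  0.34697372  0.39598748  1.93402737 -0.16956997  0.89201533
  0.16558432]
[-29.3  10.5  16. ] [ 0.    -0.     0.051]
[-28.7  12.   16. ] [ 0.    -0.     0.051]
[-28.1  13.4  16. ] [ 0.    -0.     0.051]
[-27.4  14.8  16. ] [ 0.    -0.     0.051]
```

```bash
python3 -m jog '[[[-29,10.5,16,0,0,0.051,0.8],[-28.5,12,16,0,0,0.051,0.8],[-28,13.5,16,0,0,0.051,0.8],[-27.5,15,16,0,0,0.051,0.8],[0,0,0,0,0,0,0.8]]]'
python3 - <<'E'
from h import *
o=[]
for n in ["top","scene"]:
    f=bot.grab_frame(n); u,v=proj(f,[.559,-.1,.16]).astype(int)
    o.append(cv2.resize(f["img"][v-40:v+40,u-40:u+40],(390,390),interpolation=cv2.INTER_CUBIC))
    for q in ["bezel_centre"]: print(n,[(np.round(r["xyz"],4),r["conf"]) for r in bot.spot_point(q,f)[:1]])
save("above",np.hstack(o)); plan([.559,-.1,.19],1.5,1)
E
```

```text
clock: 5.9
position: [0.5591, -0.1014, 0.2381]
tool_rot: [-3.14, 0.002, 1.496]
force: [-0.5, 0.3, -0.3]
grip_width: 0.0684
finger_force: 0.0
top []
scene [(array([ 0.5571, -0.0985,  0.1352]), 0.72)]
[-3.   0.3 50.2] [ 0.    -0.     0.003]
```

View pics/above.png

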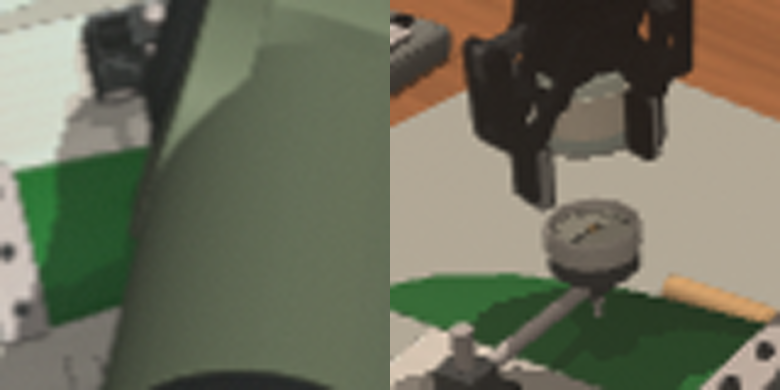

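The scene view shows the open fingers above the dial at (595,225), straddling it along the radial direction; the arm blocks the top view. Going down and gripping.

```bash
python3 -m jog '[[[0,0,16,0,0,0,0.8],[0,0,16,0,0,0,0.8],[0,0,10,0,0,0,0.8],[0,0,6,0,0,0,0.8],[0,0,0,0,0,0,0.8]]]' 20
python3 -m jog '[[[0,0,0,0,0,0,0.5],[0,0,0,0,0,0,0.5],[0,0,0,0,0,0,0.5],[0,0,0,0,0,0,0.5],[0,0,0,0,0,0,0.5]]]' 20
```

```text
clock: 6.6
position: [0.5588, -0.0973, 0.1917]
tool_rot: [-3.141, -0.0, 1.502]
force: [-1.1, -0.3, -0.8]
grip_width: 0.0685
finger_force: 0.0
clock: 7.1
position: [0.5598, -0.0978, 0.1928]
tool_rot: [3.139, -0.0, 1.502]
force: [4.9, -0.5, 6.0]
grip_width: 0.0532
finger_force: 22.2
```

```bash
python3 -m jog '[[[0,0,0,0,0,0.14,0.5],[0,0,0,0,0,0.14,0.5],[0,0,0,0,0,0.14,0.5],[0,0,0,0,0,0.14,0.5],[0,0,0,0,0,0.14,0.5]]]'
python3 -m jog '[[[0,0,0,0,0,0.14,0.5],[0,0,0,0,0,0.14,0.5],[0,0,0,0,0,0.14,0.5],[0,0,0,0,0,0,0.5]]]'
python3 - <<'E'
from h import *
o=[];fs=[bot.grab_frame("scene") for _ in range(3)]
f=dict(fs[0]); f["img"]=np.mean([g["img"] for g in fs],0).astype(np.uint8)
o.append(rect(f,[.559,-.1],.1405)); u,v=proj(f,[.559,-.1,.14]).astype(int)
o.append(cv2.resize(f["img"][v-20:v+20,u-20:u+20],(300,300),interpolation=cv2.INTER_CUBIC))
save("turned",np.hstack(o),1.3)
E
```

```text
clock: 7.6
position: [0.5609, -0.0982, 0.1929]
tool_rot: [3.137, -0.003, 0.796]
force: [16.4, -5.2, -5.2]
grip_width: 0.0529
finger_force: 22.0
clock: 8.0
position: [0.5614, -0.0989, 0.1929]
tool_rot: [3.136, -0.004, 0.376]
force: [18.4, -8.5, -3.9]
grip_width: 0.0532
finger_force: 23.3
```

View pics/turned.png

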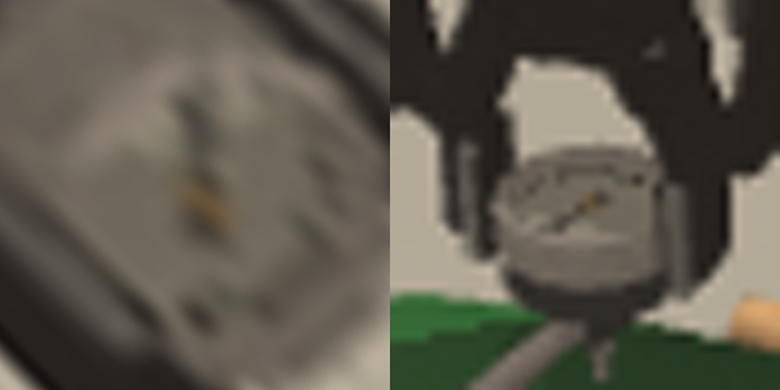

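The view shows the fingers on the bezel and the needle at the same ~5°; the wedge appears under or near it but is blurred. I typed one row too many (1.12 instead of 1.0 rad), so I'll turn back 0.12, release, move off, and look with the top camera.

```bash
python3 -m jog '[[[0,0,0,0,0,-0.06,0.5],[0,0,0,0,0,-0.06,0.5],[0,0,0,0,0,0,0.5],[0,0,0,0,0,0,0.8],[0,0,0,0,0,0,0.8]]]'
python3 -m jog '[[[0,0,0,0,0,0,0.8],[0,0,-20,0,0,0,0.8],[0,0,-30,0,0,0,0.8],[0,0,-30,0,0,0,0.8],[0,0,0,0,0,0,0.8]]]'
python3 -c "
from h import *
plan([.520,.1055,.275],1.5,7)"
```

```text
clock: 8.65
position: [0.5585, -0.0977, 0.1919]
tool_rot: [-3.141, 0.0, 0.502]
force: [0.4, 0.1, -0.2]
grip_width: 0.0685
finger_force: 0.0
clock: 9.15
position: [0.5597, -0.0982, 0.275]
tool_rot: [3.14, -0.004, 0.501]
force: [0.6, 0.3, -0.3]
grip_width: 0.0679
finger_force: 0.0
[  9.  -28.2  -0. ] [ 0.001 -0.    -0.143]
[ 12.9 -26.7  -0. ] [ 0.001 -0.    -0.143]
[ 16.6 -24.6  -0. ] [ 0.001 -0.    -0.143]
[ 19.9 -22.    0. ] [ 0.001 -0.    -0.143]
[ 22.8 -18.9   0. ] [ 0.001 -0.    -0.143]
[ 25.3 -15.5   0. ] [ 0.001 -0.    -0.143]
[ 27.2 -11.7   0. ] [ 0.001 -0.    -0.143]
```

```bash
python3 -m jog '[[[9,-28,0,0,0,-0.143,0.8],[13,-26.5,0,0,0,-0.143,0.8],[16.5,-24.5,0,0,0,-0.143,0.8],[20,-22,0,0,0,-0.143,0.8],[23,-19,0,0,0,-0.143,0.8]]]'
python3 -m jog '[[[25,-15.5,0,0,0,-0.143,0.8],[27,-11.5,0,0,0,-0.143,0.8],[0,0,0,0,0,0,0.8]]]'
python3 - <<'E'
from h import *
o=[]
for n in ["top","scene"]:
    fs=[bot.grab_frame(n) for _ in range(4)]
    f=dict(fs[0]); f["img"]=np.mean([g["img"] for g in fs],0).astype(np.uint8); o.append(rect(f,[.5605,-.1],.139))
    for q in ["zero_mark","needle_tip","bezel_centre","knob_grip"]: print(n,q,[(np.round(r["xyz"],4),round(r["conf"],2)) for g in fs[1:3] for r in bot.spot_point(q,g)[:1]])
save("after",np.hstack(o),1.3)
E
```

```text
clock: 9.65
position: [0.5298, 0.0488, 0.2714]
tool_rot: [-3.141, 0.0, 1.223]
force: [0.9, 0.1, 0.5]
grip_width: 0.0684
finger_force: 0.0
clock: 9.95
position: [0.5181, 0.109, 0.2713]
tool_rot: [-3.14, -0.001, 1.513]
force: [1.0, -0.8, -0.4]
grip_width: 0.0684
finger_force: 0.0
top zero_mark [(array([ 0.5771, -0.0997,  0.1391]), 0.73), (array([ 0.5804, -0.0966,  0.1413]), 0.7)]
top needle_tip [(array([ 0.5745, -0.0936,  0.1382]), 0.55)]
top bezel_centre [(array([ 0.5613, -0.098 ,  0.1354]), 0.81), (array([ 0.5616, -0.1031,  0.1374]), 0.7)]
top knob_grip [(array([ 0.3084, -0.3743,  0.0031]), 0.74)]
scene zero_mark [(array([ 0.5817, -0.1   ,  0.1417]), 0.68), (array([ 0.5829, -0.1029,  0.141 ]), 0.48)]
scene needle_tip [(array([ 0.5572, -0.0867,  0.0767]), 0.34)]
scene bezel_centre [(array([ 0.5592, -0.0972,  0.1401]), 0.62), (array([ 0.5604, -0.099 ,  0.1415]), 0.52)]
scene knob_grip [(array([0.5202, 0.1057, 0.1877]), 0.71), (array([0.523 , 0.1069, 0.1842]), 0.53)]
```

View pics/after.png

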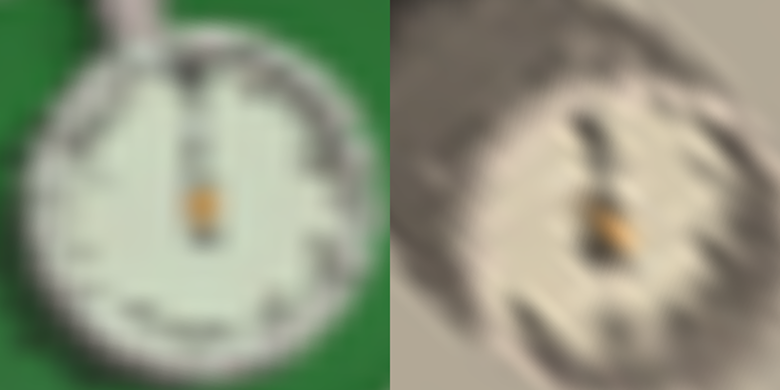

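In the top view the wedge is now at (190,72), straight above the hub (203,207) and in line with the needle. I'll quantify that with intensity centroids.

```bash
python3 - <<'E'
from h import *
fs=[bot.grab_frame("top") for _ in range(3)]
f=dict(fs[0]); g=np.mean([x["img"] for x in fs],0); u,v=np.round(proj(f,[.559,-.1,.1405])).astype(int)
w=g[v-11:v+9,u-9:u+10]; print(u,v); print(np.round(w.mean(2)).astype(int)); 
print("orange", np.round((w[...,0]-w[...,2])).astype(int)[8:14,5:13])
P=rect(dict(f,img=g.astype(np.float32)),[.5605,-.1],.139).mean(2)
cx,cy=203/1.3,207/1.3
for r in [5,7,9,11,13,15,17,18,19,20,21]:
    a=np.radians(np.arange(-22,31,1.)); x=(cx-5*r*np.sin(a)).astype(np.float32); y=(cy-5*r*np.cos(a)).astype(np.float32)
    p=cv2.remap(P.astype(np.float32),x[None],y[None],cv2.INTER_CUBIC)[0]; d=np.clip(np.median(p)-p-5,0,None)
    print(r,round(d.max()),round(float((d*np.degrees(a)).sum()/max(d.sum(),1)),1))
E
```

```text
328 193
[[ 71  61  57 110 158 166 127  79  65  65  66  67  68  68  69  71  70  71
   70]
 [ 65  58  55  96 145 166 137  94  83  88  85  80  74  69  69  70  70  71
   71]
 [ 65  61  53  75 130 164 158 148 161 174 163 141 117  92  76  69  70  71
   71]
 [ 66  60  59  87 133 176 172 139 127 133 134 129 147 153 126  91  73  71
   71]
 [ 68  67  99 146 155 157 160 125  90 130 157 151 133 125 155 149 105  75
   71]
 [ 70  88 144 170 157 173 193 171 129 162 193 163 145 135 123 145 143 104
   74]
 [ 83 130 163 163 161 185 201 196 166 179 201 197 193 176 140 121 151 137
   88]
 [ 87 142 150 139 173 198 202 200 181 187 201 201 202 199 174 130 131 141
  109]
 [120 144 130 160 196 202 202 199 161 171 199 201 201 200 177 134 117 154
  138]
 [151 173 159 180 200 202 202 200 165 172 200 201 201 200 179 140 122 141
  132]
 [163 177 181 182 190 200 201 199 167 154 186 201 201 200 197 189 159 139
  132]
 [146 166 184 196 198 200 200 199 164 142 182 201 201 201 201 198 172 146
  144]
 [155 176 187 199 200 200 200 199 169 140 177 201 202 201 200 198 193 169
  148]
 [147 176 187 197 199 199 200 200 181 140 169 200 202 200 198 168 159 171
  145]
 [119 173 174 182 199 201 201 202 199 192 197 202 201 201 200 171 139 160
  144]
 [ 99 159 187 195 201 202 203 203 202 202 202 201 201 200 199 173 143 136
  111]
 [ 69 120 159 172 190 198 198 201 203 202 203 202 197 173 179 174 168 142
   94]
 [ 51  80 131 177 197 171 159 185 198 199 199 200 183 149 161 178 155 110
   79]
 [ 50  55  85 137 184 194 176 168 157 157 156 177 183 167 173 156 111  81
   74]
 [ 52  50  56  80 121 162 181 188 178 169 182 185 183 163 138 110  80  73
   72]]
orange [[12 13 12  8 10 12 13 13]
 [11 12 12 10 10 12 13 13]
 [12 13 12 12 27 20 12 12]
 [13 14 15 44 93 44 13 12]
 [13 13 14 32 64 32 12 11]
 [14 14 12 12 15 12 11 12]]
5 0 0.0
7 4 13.9
9 11 10.3
11 9 9.4
13 9 6.5
15 21 4.7
17 39 5.4
18 46 5.0
19 54 4.6
20 58 4.8
21 56 5.2
```

Needle and wedge lines agree within about 1–2°, and the wedge spans 13°, so the bezel is done. On to the knob, at (0.520, 0.1057), with z expected 0.154+0.031 = 0.185, which matches the networks' 0.187.

```bash
python3 -c "
from h import *
plan([.520,.1057,.236],1.5,1)"
```

```text
[ 0.6  0.8 35.9] [-0.     0.     0.003]
```

```bash
python3 -m jog '[[[0,0,14,0,0,0,0.8],[0,0,14,0,0,0,0.8],[0,0,8,0,0,0,0.8],[0,0,0,0,0,0,0.8]]]'
python3 -m jog '[[[0,0,0,0,0,0,0.2],[0,0,0,0,0,0,0.2],[0,0,0,0,0,0,0.2],[0,0,0,0,0,0,0.2],[0,0,0,0,0,0,0.2]]]' 60
python3 -m jog '[[[0,0,0,0,0,0,0.2],[0,0,0,0,0,0,0.2]]]' 60
```

```text
clock: 11.7
position: [0.5188, 0.1051, 0.2351]
tool_rot: [-3.14, 0.001, 1.503]
force: [0.2, 0.4, 0.6]
grip_width: 0.0681
finger_force: 0.0
clock: 12.2
position: [0.5197, 0.1052, 0.2367]
tool_rot: [3.14, -0.001, 1.503]
force: [0.7, -0.7, 6.1]
grip_width: 0.0281
finger_force: 58.6
clock: 12.4
position: [0.5197, 0.1052, 0.2367]
tool_rot: [3.14, -0.001, 1.503]
force: [1.1, -1.2, 6.1]
grip_width: 0.0281
finger_force: 58.6
```

```bash
python3 -m jog '[[[0,0,0,0,0,0,0.2],[0,0,-3,0,0,0,0.2],[0,0,-3,0,0,0,0.2],[0,0,-3,0,0,0,0.2],[0,0,0,0,0,0,0.2]]]' 100
python3 -m jog '[[[0,0,-2,0,0,0,0.2],[0,0,-1,0,0,0,0.2],[0,0,0,0,0,0,0.2]]]'
python3 -m jog '[[[0,0,-1,0,0,0,0.2],[0,0,0,0,0,0,0.2]]]'
python3 - <<'E'
from h import *
for n in ["scene","top"]:
    f=bot.grab_frame(n)
    for q in ["knob_grip","pin_tip","seat_hole"]: print(n,q,[(np.round(r["xyz"],4),round(r["conf"],2)) for r in bot.spot_point(q,f)[:1]])
    if n=="scene":
        u,v=proj(f,[.52,.106,.15]).astype(int); save("pull",f["img"][v-40:v+40,u-50:u+50],7)
E
```

```text
clock: 12.9
position: [0.5196, 0.1052, 0.2452]
tool_rot: [3.14, -0.0, 1.503]
force: [6.9, -0.2, -12.4]
grip_width: 0.0269
finger_force: 99.1
clock: 13.2
position: [0.5196, 0.1053, 0.2479]
tool_rot: [3.14, 0.0, 1.503]
force: [7.4, 0.1, -15.1]
grip_width: 0.027
finger_force: 99.2
clock: 13.4
position: [0.5196, 0.1052, 0.2488]
tool_rot: [3.14, 0.0, 1.503]
force: [8.2, 0.5, -14.4]
grip_width: 0.0267
finger_force: 99.2
scene knob_grip [(array([0.5227, 0.1085, 0.1983]), 0.59)]
scene pin_tip [(array([0.6186, 0.1255, 0.0148]), 0.72)]
scene seat_hole [(array([0.5166, 0.1066, 0.1311]), 0.77)]
top knob_grip [(array([ 0.6741, -0.1821,  0.0161]), 0.16)]
top pin_tip []
top seat_hole [(array([ 0.5742, -0.0122,  0.002 ]), 0.35)]
```

View pics/pull.png

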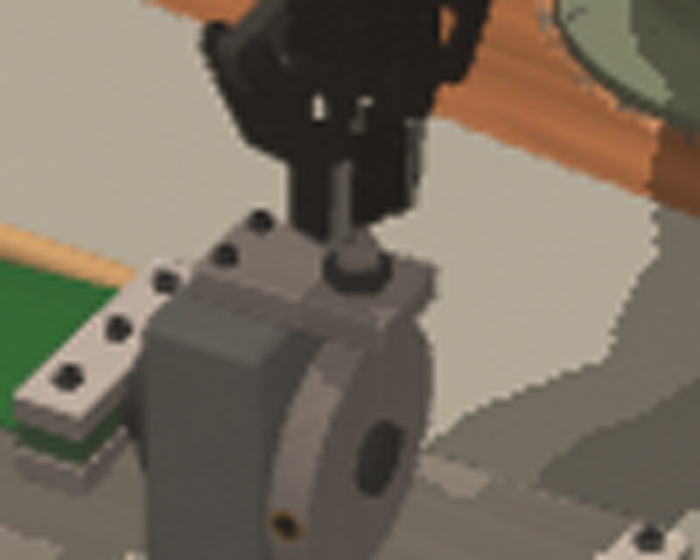

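The gripper holds the knob at (365,200) above the bracket, with the bright sleeve extended at (343,200), the lift about 12 mm and the spring load about 15 N. I'll pull a little more to feel the stop.

```bash
python3 -m jog '[[[0,0,-1,0,0,0,0.2],[0,0,0,0,0,0,0.2]]]' 120
python3 -m jog '[[[0,0,-1,0,0,0,0.2],[0,0,0,0,0,0,0.2]]]'
```

```text
clock: 14.0
position: [0.5194, 0.1052, 0.2492]
tool_rot: [3.141, 0.001, 1.503]
force: [12.1, 0.7, -27.0]
grip_width: 0.0266
finger_force: 120.8
clock: 14.2
position: [0.5193, 0.1052, 0.2494]
tool_rot: [3.141, 0.002, 1.503]
force: [16.6, 0.8, -44.6]
grip_width: 0.0264
finger_force: 121.8
```

At the stop (stiff rise). Easing back 1 mm to a modest preload, with a final check.

```bash
python3 -m jog '[[[0,0,1,0,0,0,0.2],[0,0,0,0,0,0,0.2],[0,0,0,0,0,0,0.2]]]'
python3 - <<'E'
from h import *
f=bot.grab_frame("scene"); save("final",f["img"][130:310,150:390],3.3)
E
```

```text
clock: 14.5
position: [0.5195, 0.1052, 0.2492]
tool_rot: [3.141, 0.001, 1.503]
force: [11.7, 0.5, -26.8]
grip_width: 0.0263
finger_force: 124.3
```

View pics/final.png

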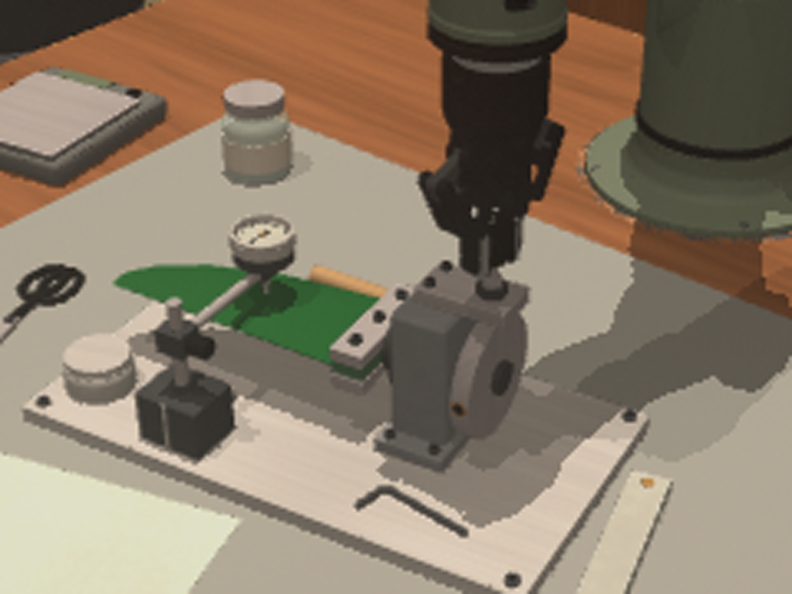

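The fin lies flat, everything else is in place, the dial is at (262,235) and the knob is held up at (490,240). Handing in.

```bash
python3 -c "
from workcell import bot
print(bot.job_done())"
```

```text
the job is handed in; nothing more can be done
None
```

The job is handed in at about 14.5 s: the bezel's zero mark is under the needle to within about 1–2° as measured from the top camera, the plunger is held up at its stop (about 12 mm), the fin still lies flat, and nothing else appears to have moved.

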